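# Switch the test rig over to sampling

## Robot

A 7-joint arm with a two-finger parallel gripper is mounted at the origin on the work surface. World frame = base frame: x ahead of the robot, y to its left, z up, the work surface at z = 0. Lengths are in mm, angles in degrees, forces in N, time in s.
With the tool pointing down it reaches from about 350 to 900 mm from the base axis. Payload 7.2 kg.
Tool frame: the origin (TCP) lies where the fingers leave the gripper's body, on its centre line; the fingertips stand 73 mm ahead of it and the grasp point (between the pads) lies 54 mm ahead of it (arm.nose_length is the z of the fingertips in the tool frame, in mm); z points along the fingers, y is the direction in which the jaws open and shut (so a half turn about z gives the same grasp; the last joint's range is limited). The gripper opens to 85 mm and grips with 20 to 120 N. Pads are 22 mm wide; open, the fingers measure 114 mm over their backs; the gripper's body (76 mm by 85 mm) begins 54 mm behind the grasp point. The pads swing forward as they close: fully open they stand 13 mm farther back than shut.
Start: joints at [-75.756, 23.554, -0.728, 91.456, 0.321, 64.991, -4.71], TCP at [194.714, 593.896, 303.897] pointing down, gripper open.
Joint ranges: [-169.25, 169.25], [-16.82, 113.86], [-84.01, 82.57], [7.8, 145.47], [-59.2, 239.2], [7.22, 106.19], [-163.78, 163.78]. Speed limits (degrees/s): [136.94, 136.94, 172.46, 172.46, 180, 180, 180].

## Interface

Orientations are given as a 3x3 rotation matrix whose columns are the frame's x, y, z axes.
In Python, from bench import arm gives the robot as it stands. Calls block until the motion is done:
- arm.movep(position, orientation): joint-space move of the TCP to a pose.
- arm.move_l(position, rot=None, feed=150, f_stop=None): straight line of the TCP; rot=None keeps the orientation; feed is the mean speed in mm/s. With f_stop (N) it stops when the force on the tool has changed by that much, and returns True; else False.
- arm.movej(angles): joint-space move.
- arm.gripper_to(opening, grip_force=None): opening from 0.0 (shut) to 1.0 (fully open); grip_force is the grip in N (None keeps the last); returns when the fingers have stopped.
- arm.sleep(seconds).
- arm.solve_ik(position, orientation): joint angles nearest the present ones, or None.
- arm.state(): the state.
- arm.get_image(name): name is "side" or "top"; returns (picture, depth): 420x560x3 uint8, blue, green, red; 420x560 float32, mm along the optical axis (not along the pixel's ray), 0 where there is no reading.
- arm.get_calibration(name): a dict with "intrinsics" (3x3 intrinsics, pixels), "dist" ([k1, k2, p1, p2, k3] as OpenCV has them; the pictures are not rectified), "extrinsics" (4x4, takes a point from camera to world coordinates). Camera axes: x right, y up, looking along -z (the intrinsics and any distortion apply to the point x, -y, -z); pixel columns grow to the right and rows downward; lengths in mm; the calibration is good to about 2 mm. A picture is of the moment at which its call begins. get_calibration takes no time and is no camera call.
A pose or a line that the arm cannot do raises arm.MotionError and nothing moves.
- arm.hand_in(): hands the job in, once; it reports no verdict.
The state is a dict: "clock": time; "joint_positions": joint angles; "joint_vel": joint speeds; "effort": joint torques, N m; "tcp_pos": TCP position; "tool_rot": TCP orientation; "ft_force": force on the tool from outside, world axes, zero at the start; "ft_torque": the same for the moment, N m; "finger_gap": opening from 0.0 (shut) to 1.0 (fully open).
Only numpy, scipy, OpenCV 4.12 (cv2) and the standard library are available. Lean on these libraries where they do the work, as an engineer would, in place of code of your own. Each camera call takes 0.05 s, during which the arm holds its last target. There are 200 camera calls.

## Task

With a finger (shut fingers will do as one), push the lever of the feed valve (the one with the pressure gauge) round until that valve is fully shut, its lever square across its pipe. Then push the lever of the sample valve (the one with the spout over the jar) round from shut to half open, pointing diagonally midway between across and along its pipe, and leave it there. Do not pinch the levers or press down on them, and leave the third valve, the jar and everything else on the bench untouched.

Things in the scene. Friction and masses are not known exactly. Their poses are not given: they have to be found in the camera images.
- feed_valve: The feed valve: the station with the round pressure gauge. Steel valve on a 100 x 80 mm foot plate; 12 mm pipe along x, axis 95 mm up, bending down at x = +88 mm and -88 mm; gauge (62 mm, up to 190 mm high) at x = -75 mm. Fixed, yaw -0.4 to 0.4 rad; the three stations swap places. Origin on the bench under the stem axis; +x along the pipe, where the open lever points; +y where the shut lever points; z up.
- sample_valve: The sample valve: the station whose pipe ends in a spout. Steel valve on a 100 x 80 mm foot plate; 12 mm pipe along x, axis 95 mm up, bending down at x = +88 mm; the spout bends down at x = -115 mm, mouth 67 mm high, over a jar. Fixed, yaw -0.4 to 0.4 rad; the three stations swap places. Origin on the bench under the stem axis; +x along the pipe, where the open lever points; +y where the shut lever points; z up.
- bypass_valve: The bypass valve, to be left alone: the station with neither gauge nor spout. Steel valve on a 100 x 80 mm foot plate; 12 mm pipe along x, axis 95 mm up, bending down at x = +88 mm and -88 mm. Fixed, yaw -0.4 to 0.4 rad; the three stations swap places. Origin on the bench under the stem axis; +x along the pipe, where the open lever points; +y where the shut lever points; z up.
- feed_lever (a joint): angle of the feed valve's lever about its upright stem, anticlockwise from above: 0 = fully open (along station +x, in line with the pipe, at a stop), 0.785 = half open, 1.571 = fully shut (along station +y, across the pipe, at a stop). Stiff: 0.25 N m (3 to 4 N at 70 mm from the stem) turns it; stays where left, no spring. Starts between 0 and 0.5.
- sample_lever (a joint): angle of the sample valve's lever about its upright stem, anticlockwise from above: 0 = fully open (along station +x, in line with the pipe, at a stop), 0.785 = half open, 1.571 = fully shut (along station +y, across the pipe, at a stop). Stiff: 0.25 N m (3 to 4 N at 70 mm from the stem) turns it; stays where left, no spring. Starts shut, between 1.5 and 1.571.
- bypass_lever (a joint): angle of the bypass valve's lever about its upright stem, anticlockwise from above: 0 = fully open (along station +x, in line with the pipe, at a stop), 0.785 = half open, 1.571 = fully shut (along station +y, across the pipe, at a stop). Stiff: 0.25 N m (3 to 4 N at 70 mm from the stem) turns it; stays where left, no spring. Starts anywhere between 0.1 and 1.4; to be left so.
- feed_hub (a point): centre of the feed valve's lever hub (30 mm across), on the stem axis at lever mid-height, 147 mm above the bench. Valve body, pipe and collars below are no higher than 112 mm; stem nut (24 mm across) under the hub.
- feed_tip (a point): middle of the outer end of the feed valve's lever, 115 mm from the stem axis, 147 mm above the bench; moves with the lever. The lever is a straight black bar 20 mm wide and 16 mm thick (139 to 155 mm above the bench), with free space under it outside the hub down to 112 mm.
- sample_hub (a point): centre of the sample valve's lever hub (30 mm across), on the stem axis at lever mid-height, 147 mm above the bench. Valve body, pipe and collars below are no higher than 112 mm; stem nut (24 mm across) under the hub.
- sample_tip (a point): middle of the outer end of the sample valve's lever, 115 mm from the stem axis, 147 mm above the bench; moves with the lever. The lever is a straight black bar 20 mm wide and 16 mm thick (139 to 155 mm above the bench), with free space under it outside the hub down to 112 mm.
- bypass_hub (a point): centre of the bypass valve's lever hub (30 mm across), on the stem axis at lever mid-height, 147 mm above the bench. Valve body, pipe and collars below are no higher than 112 mm; stem nut (24 mm across) under the hub.
- bypass_tip (a point): middle of the outer end of the bypass valve's lever, 115 mm from the stem axis, 147 mm above the bench; moves with the lever. The lever is a straight black bar 20 mm wide and 16 mm thick (139 to 155 mm above the bench), with free space under it outside the hub down to 112 mm.
- jar: loose open glass jar, 42 mm across, 55 mm tall, standing under the sample valve's spout; origin under its centre. Leave alone.
- jar_cap: loose grey ring-shaped jar cap, 38 mm across, 18 mm tall, lying between two stations; origin under its centre. Leave alone.
- fitting: loose brass pipe fitting, 22 mm across, 40 mm tall, standing between two stations; origin under its centre. Leave alone.
- bottle: loose white plastic bottle, 60 mm across, 150 mm tall, standing behind the stations; origin under its centre. Leave alone.
- wrench: loose steel wrench lying on the bench at the right-hand side (-y). Leave alone.
- screwdriver: loose screwdriver lying behind the stations. Leave alone.
- beaker: loose glass beaker, 70 mm across, 85 mm tall, on the left-hand side (+y); origin under its centre. Leave alone.
There are look-alikes about, which are no part of the job. What is shaped like the sample_valve but yellow is not meant.

How it is judged:
By the outcome, as a careful person would: the job done as asked, in the order asked, and still so for the second after the job is handed in, with the robot touching nothing.
It also fails if it takes over 51 s, if anything falls off the work surface, if the arm or the gripper's body presses on something with over 40 N, if the wrist force passes 120 N, or if a joint passes its speed limit or range.

## Working session

There is one attempt and no reset: what is moved stays moved. The work goes in short steps, each a Python script; the robot and the scene stay as the last script left them, time stands still between calls to the robot, and variables do not carry over. Pictures are saved under pics/ and viewed, on a budget of 10 in all, crops included, one or two more only if the job needs it, and the job is handed in when it is done.

```bash
mkdir -p pics; ls; cat > h.py <<'E'
import numpy as np, cv2
from bench import arm
def shot(n,f=None):
    im,d=arm.get_image(n)
    if f: cv2.imwrite('pics/'+f,im)
    np.savez('%s.npz'%n,im=im,d=d); return im,d
def ray(n,px):
    c=arm.get_calibration(n); K=np.array(c['intrinsics']);E=np.array(c['extrinsics'])
    u=cv2.undistortPoints(np.array(px,float).reshape(-1,1,2),K,np.array(c['dist'],float)).reshape(-1,2)
    v=np.c_[u[:,0],-u[:,1],-np.ones(len(u))]
    return E[:3,3],v@E[:3,:3].T
def atz(n,px,z):
    o,v=ray(n,px); return o+v*((z-o[2])/v[:,2])[:,None]
def world(n,px,d):
    o,v=ray(n,px); p=np.array(px,int).reshape(-1,2); return o+v*d[p[:,1],p[:,0]][:,None]
def proj(n,P):
    c=arm.get_calibration(n);E=np.linalg.inv(np.array(c['extrinsics']))
    q=np.atleast_2d(P)@E[:3,:3].T+E[:3,3]; q=q*[1,-1,-1]
    return cv2.projectPoints(q,np.zeros(3),np.zeros(3),np.array(c['intrinsics']),np.array(c['dist'],float))[0].reshape(-1,2)
E
python3 - <<'E'
from h import *
for n in('top','side'):
    shot(n,n+'1.png'); print(np.array(arm.get_calibration(n)['extrinsics']).round(2))
print(arm.state()['clock'],arm.state()['tool_rot'])
E
```

```text
pics
[[-2.00000e-02  9.80000e-01 -1.80000e-01  2.93970e+02]
 [-1.00000e+00 -2.00000e-02  3.00000e-02  4.48000e+00]
 [ 3.00000e-02  1.90000e-01  9.80000e-01  1.11765e+03]
 [ 0.00000e+00  0.00000e+00  0.00000e+00  1.00000e+00]]
[[ 9.80000e-01  1.40000e-01 -1.60000e-01  2.82080e+02]
 [-2.20000e-01  6.70000e-01 -7.10000e-01 -1.03396e+03]
 [ 1.00000e-02  7.30000e-01  6.90000e-01  1.07375e+03]
 [ 0.00000e+00  0.00000e+00  0.00000e+00  1.00000e+00]]
0.1 [[-9.50249092e-01  3.11490843e-01 -3.42841321e-04]
 [ 3.11491010e-01  9.50248042e-01 -1.41740120e-03]
 [-1.15723202e-04 -1.45367620e-03 -9.99998937e-01]]
```

View pics/top1.png

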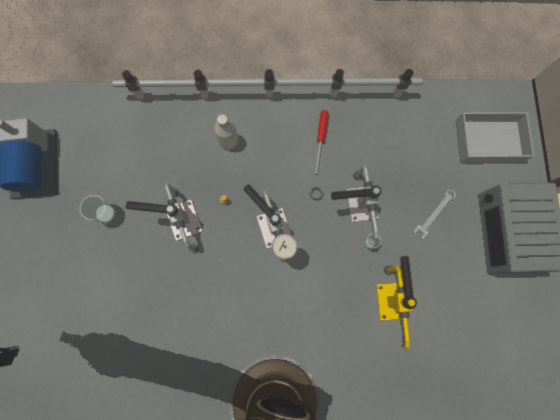

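View pics/side1.png

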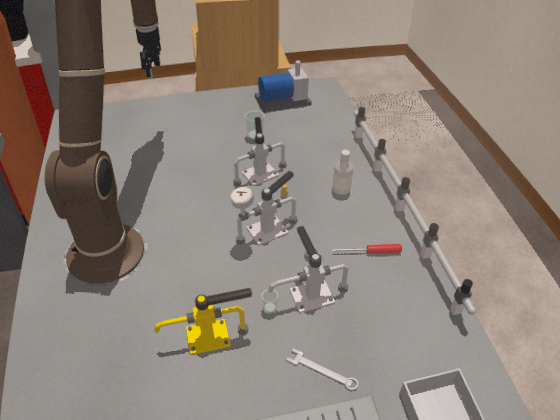

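Candidates from the top view: the feed valve, with its gauge at (285,246), has its hub at (275,218). The sample valve, with its spout over the jar at (373,242), has its hub at (376,191). The bypass, with neither, has its hub at (172,210). The yellow look-alike has its hub at (409,303) and is excluded. I'll check the choice in one close crop.

```bash
python3 - <<'E'
from h import *
im=np.load('top.npz')['im']
cv2.imwrite('pics/crop1.png',cv2.resize(im[155:275,230:390],None,fx=5,fy=5,interpolation=cv2.INTER_CUBIC))
E
```

```text
(no output)
```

View pics/crop1.png

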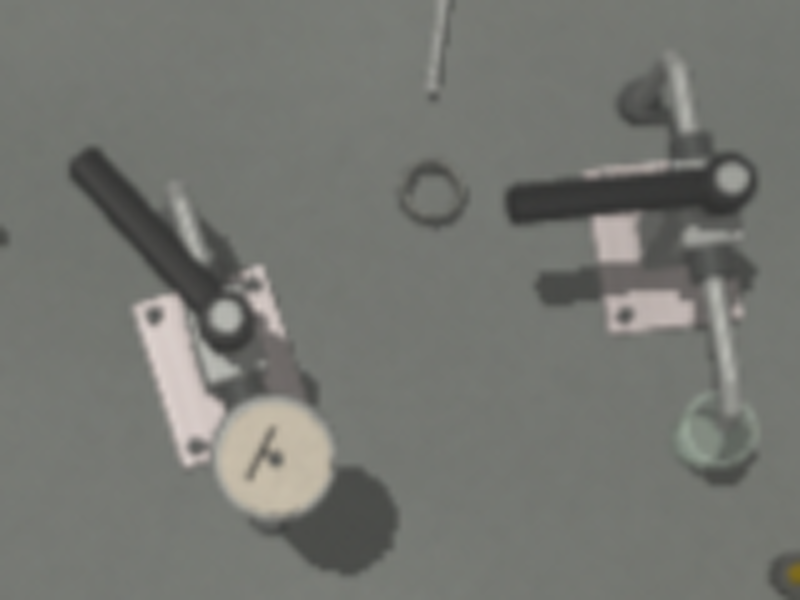

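```bash
python3 - <<'E'
from h import *
d=np.load('top.npz')['d']
def f(p): return (np.array(p,float)/5+[230,155]-.4)
P={k:f(v) for k,v in dict(fh=(228,317),ft=(82,158),fb=(176,186),fg=(275,457),sh=(732,178),st=(510,205),sb=(672,58),ss=(730,408)).items()}
for k,p in P.items(): print(k,p,world('top',np.round(p),d)[0].round(1))
Z=dict(fh=160,ft=150,fb=95,fg=190,sh=160,st=150,sb=95,ss=95)
W={k:atz('top',[P[k]],Z[k])[0] for k in P}
for k in W: print(k,W[k].round(1))
a=lambda u,v:np.degrees(np.arctan2(*(W[v]-W[u])[[1,0]])).round(1)
L=lambda u,v:np.linalg.norm((W[v]-W[u])[:2]).round(1)
for u,v in(('fh','ft'),('fh','fb'),('fg','fb'),('fg','fh'),('sh','st'),('sh','sb'),('ss','sb'),('ss','sh')):print(u,v,a(u,v),L(u,v))
E
```

```text
fh [275.2 218. ] [473.9  -9.3 160.3]
ft [246.  186.2] [559.8  63.2 153.5]
fb [264.8 191.8] [558.   15.5  96.4]
fg [284.6 246. ] [401.1 -32.  177.3]
sh [376.  190.2] [ 542.6 -269.6  159.6]
st [331.6 195.6] [ 530.8 -157.   150.5]
sb [364.  166.2] [ 629.3 -260.    92. ]
ss [375.6 236.2] [ 432.5 -279.2   95.9]
fh [474.   -9.8 160. ]
ft [560.2  63.4 150. ]
fb [558.9  16.   95. ]
fg [399.6 -30.6 190. ]
sh [ 542.  -269.4  160. ]
st [ 532.  -156.1  150. ]
sb [ 627.8 -259.2   95. ]
ss [ 432.  -278.3   95. ]
fh ft 40.3 113.1
fh fb 16.9 88.8
fg fb 16.3 165.9
fg fh 15.6 77.2
sh st 95.1 113.7
sh sb 6.8 86.4
ss sb 5.6 196.6
ss sh 4.6 110.3
```

```bash
cat >> h.py <<'E'
FH=np.array([474,-9.8]); SH=np.array([542,-269.4]); Z=201
def R(phi):
    c,s=np.cos(np.radians(phi)),np.sin(np.radians(phi)); return np.array([[c,s,0],[s,-c,0],[0,0,-1]])
def pose(hub,th,side,off,z=Z,r=85):
    """finger beside a lever at world angle th; side=-1 clockwise side, +1 anticlockwise side"""
    t=np.radians(th); u=np.array([np.cos(t),np.sin(t)]); n=np.array([-u[1],u[0]])*side
    return np.r_[hub+r*u+off*n,z], R(th+90)
def offset(hub,th,side):
    p=np.array(arm.state()['tcp_pos'])[:2]-hub; t=np.radians(th); return side*(p@[-np.sin(t),np.cos(t)])
def status():
    s=arm.state(); print(round(s['clock'],2),np.round(s['tcp_pos'],1),'F',np.round(s['ft_force'],1),'gap',s['finger_gap'])
E
python3 - <<'E'
from h import *
print(arm.nose_length)
arm.gripper_to(0.0,20)
p,r=pose(FH,40.3,-1,38,300); arm.movep(p,r); status()
p,r=pose(FH,40.3,-1,38); print(arm.move_l(p,r,150,f_stop=8)); status()
p,r=pose(FH,40.3,-1,15); print(arm.move_l(p,r,25,f_stop=2)); status()
print(offset(FH,40.3,-1))
shot('top','top2.png')
im=np.load('top.npz')['im']
cv2.imwrite('pics/crop2.png',cv2.resize(im[130:280,190:390],None,fx=4,fy=4,interpolation=cv2.INTER_CUBIC))
E
```

```text
72.6
3.3 [563.4  17.5 299.8] F [-0.2  0.3 -0.5] gap -0.0003542757863451211
False
4.11 [563.9  16.2 201.7] F [-0.3  0.8  0.3] gap 0.0002579699050986303
True
4.8 [551.7  30.1 200.8] F [ 0.2 -0.  -1.5] gap 0.005240825145621358
19.79575607928403
```

View pics/crop2.png

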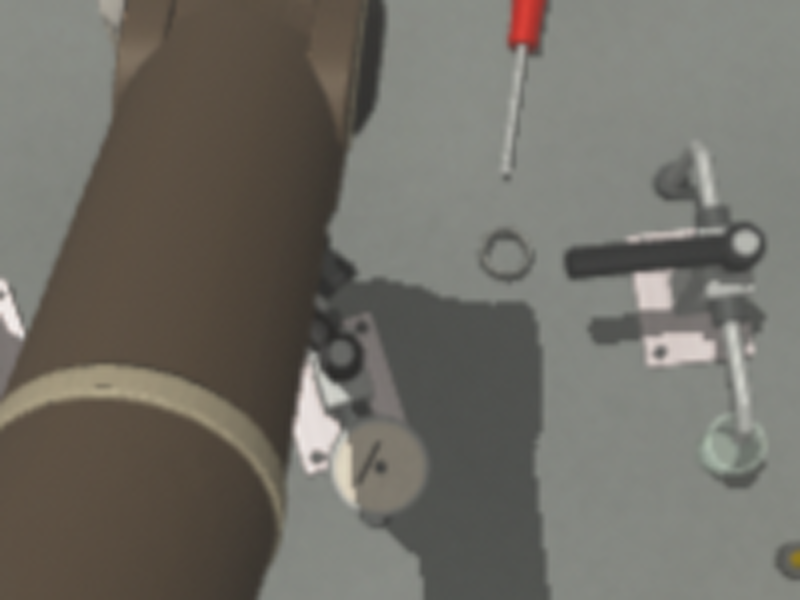

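The arm hides the feed lever, but contact came at an offset of 19.8 mm, close to the 21 mm expected. I'll push it to the stop.

```bash
python3 - <<'E'
from h import *
for th in list(range(46,101,6))+[103,106,108,110]:
    p,r=pose(FH,th,-1,20); hit=arm.move_l(p,r,40,f_stop=15)
    s=arm.state(); t=np.radians(th); n=np.array([-np.sin(t),np.cos(t)])
    print(th,hit,round(s['clock'],2),'off',offset(FH,th,-1).round(1),'Fn',(np.array(s['ft_force'])[:2]@n).round(1),np.round(s['ft_force'],1))
    if hit: break
arm.sleep(.2); status()
E
```

```text
46 False 5.22 off 19.9 Fn -0.1 [0.4 0.3 0.2]
52 False 5.6 off 20.0 Fn -1.0 [ 1.1 -0.2 -0.3]
58 False 5.97 off 20.0 Fn 0.2 [-0.5 -0.4  0.1]
64 False 6.35 off 19.9 Fn -1.4 [ 1.  -1.1 -0.3]
70 False 6.72 off 19.9 Fn -0.8 [ 0.8 -0.3  0.2]
76 False 7.1 off 19.9 Fn -0.3 [ 0.3 -0.4 -0. ]
82 False 7.47 off 19.9 Fn -0.3 [ 0.2 -0.9  0.2]
88 False 7.85 off 19.9 Fn -0.1 [ 0.  -0.   0.3]
94 False 8.22 off 19.9 Fn -1.2 [ 1.2 -0.2 -0.2]
100 False 8.6 off 20.0 Fn 0.4 [-0.3 -0.3  1.3]
103 False 8.87 off 20.1 Fn -2.0 [2.  0.2 0.4]
106 False 9.13 off 21.5 Fn -6.5 [ 6.9 -0.4 -2.6]
108 False 9.38 off 23.9 Fn -14.1 [14.   2.7 -9.2]
110 False 9.63 off 26.4 Fn -23.4 [ 23.7   3.3 -13.2]
9.83 [470.1  78.3 202.6] F [ 23.5   4.5 -13.4] gap -0.0004977600973739451
```

The stop is reached, with force building from about 104°. I'll back off, go above the sample start point and check the feed lever.

```bash
python3 - <<'E'
from h import *
p,r=pose(FH,106,-1,45); arm.move_l(p,r,80); p[2]=300; arm.move_l(p,None,200)
p,r=pose(SH,95.1,1,38,300); arm.movep(p,r); status()
shot('top'); shot('side')
a=np.load('top.npz')['im'];b=np.load('side.npz')['im']
a=cv2.resize(a[150:280,190:330],None,fx=4,fy=4,interpolation=cv2.INTER_CUBIC)
cv2.imwrite('pics/crop3.png',a)
E
```

```text
12.07 [ 497.  -186.4  299.4] F [ 0.8  0.4 -0.5] gap 0.0012963561153496853
```

View pics/crop3.png

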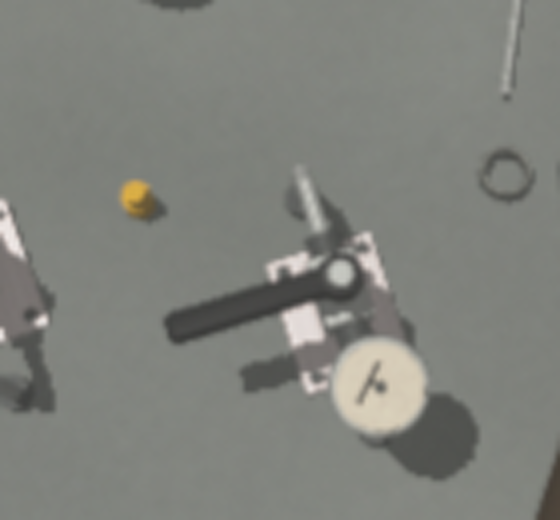

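```bash
python3 - <<'E'
from h import *
h=atz('top',[[275.,217.7]],160)[0];t=atz('top',[[232.2,232.2]],150)[0];v=t-h
print('feed lever',np.degrees(np.arctan2(v[1],v[0])))
p,r=pose(SH,95.1,1,38); print(arm.move_l(p,r,150,f_stop=8)); status()
p,r=pose(SH,95.1,1,15); print(arm.move_l(p,r,25,f_stop=2)); status(); o=offset(SH,95.1,1); print('off',o)
for th in list(range(90,55,-6))+[53]:
    p,r=pose(SH,th,1,20); hit=arm.move_l(p,r,40,f_stop=15)
    print(th,hit,offset(SH,th,1).round(1),np.round(arm.state()['ft_force'],1))
    if hit: break
p,r=pose(SH,53,1,45); arm.move_l(p,r,80); p[2]=300; arm.move_l(p,None,200)
p,r=pose(FH,106,-1,90,320); arm.movep(p,r); status()
shot('top')
a=np.load('top.npz')['im']
cv2.imwrite('pics/crop4.png',cv2.resize(a[140:260,260:420],None,fx=5,fy=5,interpolation=cv2.INTER_CUBIC))
E
```

```text
feed lever 107.14254472206508
False
12.98 [ 497.1 -188.1  201.7] F [0.5 0.2 0.9] gap -0.0008003964699129067
True
13.72 [ 516.1 -186.1  200.5] F [-0.7 -0.5  0.4] gap 0.0032896775339316363
off 18.434771640995542
90 False 20.1 [-0.5 -0.2  0.2]
84 False 20.0 [ 0.1 -0.4 -0.8]
78 False 19.9 [-0.2 -0.6 -0.4]
72 False 19.9 [0.1 0.3 0.5]
66 False 19.9 [-0.4  0.8 -0.4]
60 False 20.0 [-0.2 -0.8  0.6]
53 False 19.9 [-0.5 -0.2  0.1]
18.49 [537.4  94.8 319.7] F [ 0.  -0.5  0.1] gap 0.0014658645775735004
```

View pics/crop4.png

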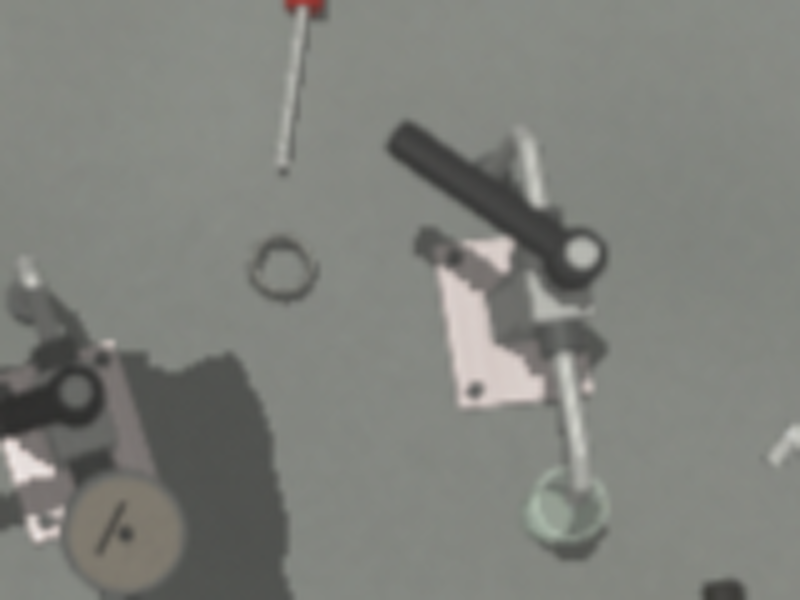

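```bash
python3 - <<'E'
from h import *
def f(p): return np.array(p,float)/5+[260,140]-.4
def ang(p,zp,q,zq):
    v=atz('top',[f(q)],zq)[0]-atz('top',[f(p)],zp)[0]; return np.degrees(np.arctan2(v[1],v[0])).round(1),np.hypot(*v[:2]).round(1)
print('hub',atz('top',[f((582,252))],160)[0])
print('lever',ang((582,252),160,(397,137),150))
print('lever edges',ang((548,262),155,(388,150),155),ang((553,212),155,(410,121),155))
print('pipe',ang((578,485),100,(524,132),100))
print('plate left edge',ang((462,407),5,(438,270),5))
print('plate front edge',ang((590,398),5,(462,407),5))
E
```

```text
hub [ 542.52724393 -269.43297156  160.        ]
lever (np.float64(53.9), np.float64(111.8))
lever edges (np.float64(52.6), np.float64(100.5)) (np.float64(55.1), np.float64(87.5))
pipe (np.float64(4.9), np.float64(197.1))
plate left edge (np.float64(6.7), np.float64(83.3))
plate front edge (np.float64(93.1), np.float64(76.0))
```

The lever reads about 53.5° and the yaw about 5.7°, so the target is about 50.7°. I'll nudge it about 3° further.

```bash
python3 - <<'E'
from h import *
p,r=pose(SH,53,1,45,300); arm.movep(p,r); p[2]=Z; print(arm.move_l(p,r,150,f_stop=8))
p,r=pose(SH,53,1,23); print(arm.move_l(p,r,60,f_stop=15))
p,r=pose(SH,50,1,20); print(arm.move_l(p,r,20,f_stop=15), offset(SH,50,1))
p,r=pose(SH,50,1,45); arm.move_l(p,r,80); p[2]=300; arm.move_l(p,None,200)
arm.movej([-75.756,23.554,-.728,91.456,.321,64.991,-4.71]); status()
shot('top')
a=np.load('top.npz')['im']
cv2.imwrite('pics/crop5.png',cv2.resize(a[140:260,260:420],None,fx=5,fy=5,interpolation=cv2.INTER_CUBIC))
cv2.imwrite('pics/top5.png',a)
E
```

```text
False
False
False 20.08368848791387
25.54 [195.9 593.5 303.9] F [-0.6  0.3  0.2] gap -0.0026968504052603415
```

View pics/crop5.png

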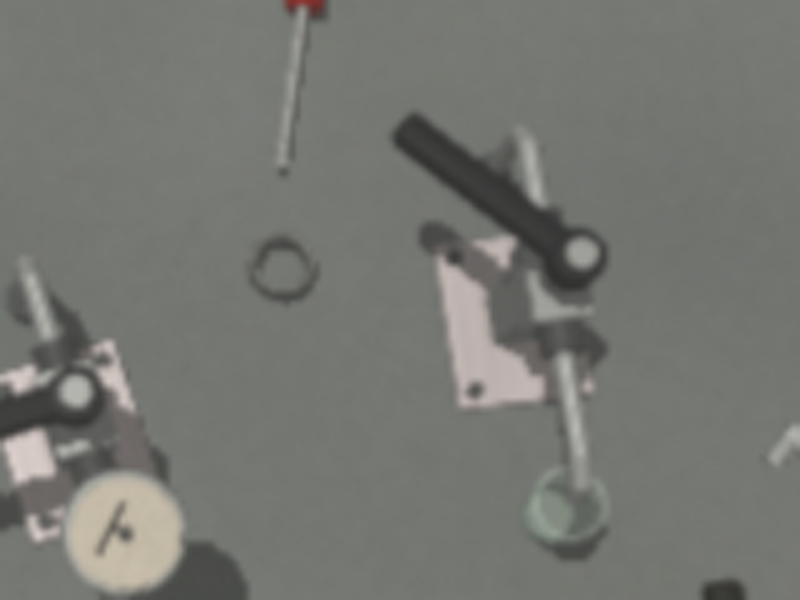

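View pics/top5.png

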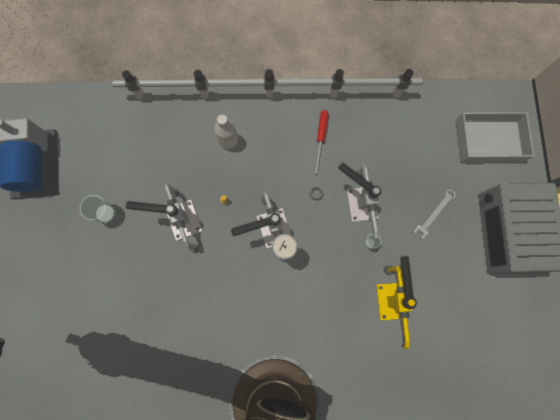

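```bash
python3 - <<'E'
from h import *
def f(p): return np.array(p,float)/5+[260,140]-.4
v=atz('top',[f((404,129))],150)[0]-atz('top',[f((582,252))],160)[0]
a=np.degrees(np.arctan2(v[1],v[0])); print(a,a-5.7)
if abs(a-50.7)<2.5: arm.hand_in(); print('handed in'); status()
E
```

```text
50.905734770713075 45.20573477071307
the job is handed in; nothing more can be done
handed in
the job is handed in; nothing more can be done
```

The job is handed in: the feed valve is fully shut and the sample valve is left half open, done in that order. The clock was at about 25.5 s of the 51 s allowed, with the arm back at its start pose and touching nothing.

- **Feed valve:** I pushed the lever with the shut fingers from about 24° round to its stop. The push force rose to about 24 N against the stop. The picture afterwards put the lever at 107° in the world frame, and square across the pipe is about 106°.
- **Sample valve:** I pushed the lever from shut and looked. It measured about 48° from the pipe, so I nudged it about 3° further. The final picture gives about 45.2°. I trust that to about 1–2°, because my readings of the pipe direction ranged from 4.6° to 6.8°.
- **Everything else:** In the last overhead picture the third valve's lever, the jar, cap, fitting, bottle, beaker and tools look unmoved. I checked these by eye only. No check failed.

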